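Set the beaker on the taller tripod

TASK

Get the heating place ready: pick up the glass beaker and stand it upright on the taller of the two steel tripods, in the middle of its ring, so that it rests there by itself. Set it down gently, do not let it drop, and do not knock over the white screw-cap jar.

Things in the scene. Friction and masses are not known exactly. Their poses are not given: they have to be found in the camera images.
- beaker_mid (a point): Clear glass beaker, a round open cup standing upright on the worktop at the left: 52 mm outside diameter, 66 mm high, base 48 mm across, 52 g, empty. This point is its centre, on its axis, 33 mm above its base and 33 mm below its rim; its z axis points up out of the mouth. Grasp it across its sides, fingers 52 mm apart.
- tripod_tall_top (a point): Taller of two bare steel tripods, fixed to the worktop: a flat ring, 72 mm outside and 36 mm hole diameter, 6 mm thick, on three thin legs that splay to 52 mm from the axis at the worktop. The ring's upper face is level, 120 mm above the worktop. This point is the centre of the ring at the height of its upper face; z up. It may stand to the left or to the right of the shorter tripod.
- tripod_short_top (a point): Shorter tripod, of the same make and ring, but its upper face is only 70 mm above the worktop; fixed; it is not used. This point is the centre of its ring at the height of its upper face; z up.
- powder_jar: White screw-cap jar, 49 mm diameter, 70 mm high, loose, standing upright in front of the tripods; it stays upright. Origin at the centre of its underside; z up.
Things that resemble listed ones, but are neither listed nor needed, are in the scene too. What is shaped like the part that bears beaker_mid but brown, orange or red is not meant.

How it is judged:
By the outcome, as a careful person would: the job done as asked, in the order asked, and still so for the second after the job is handed in, with the robot touching nothing.
It also fails if it takes over 40 s, if anything falls off the work surface, if the arm or the gripper's body presses on something with over 40 N, if the wrist force passes 120 N, or if a joint passes its speed limit or range.

ROBOT

A 6-joint arm with a two-finger parallel gripper is mounted at the origin on a cart in front of the work surface, level with it; the furniture and walls round the work are solid. World frame = base frame: x ahead of the robot, y to its left, z up, the work surface at z = 0. Lengths are in m, angles in rad, forces in N, time in s.
With the tool pointing down it reaches from about 0.4 to 0.825 m from the base axis. Payload 7 kg.
Tool frame: the origin (TCP) lies midway between the tips of the shut fingers; the grasp point (between the pads) lies 19 mm behind it; z points along the fingers, y is the line along which they close (so a half turn about z gives the same grasp; the last joint's range is limited). The gripper opens to 88 mm and grips with 3 to 60 N. Pads are 19 mm wide; open, the fingers measure 130 mm over their backs; the gripper's body (78 mm by 193 mm) begins 47 mm behind the grasp point.
Start: joints at [1.503, 0.359, 0.012, 0, -1.224, -0.288], TCP at [0.235, 0.633, 0.227] pointing down, gripper open.
Joint ranges: [-3.07, 3.07], [-1.43, 2.12], [-1.02, 1.25], [-3.03, 1.67], [-3.05, -0], [-3.03, 3.03]. Speed limits (rad/s): [2.39, 2.39, 3.01, 3.14, 3.14, 3.14].

INTERFACE

Orientations are given as [roll, pitch, yaw] about the fixed x, y, z axes, in that order (R = Rz(yaw) Ry(pitch) Rx(roll)).
In Python, from station import telemetry, eyes, ticket, recognise, trace gives the robot as it stands. The module is installed in compiled form; this text tells all that it offers.
- The arm moves only by the tool servo_tool, never from a script. Its argument "series" is a list that holds one entry, the list of rows, each a list of 4 numbers: the shift along the tool's x, y, z in mm, then the turn about the tool's z in rad. In form: [[[x, y, z, roll], ...]]. A call has exactly 10 rows; each row shifts and turns the commanded pose from where the row before left it, along the tool's axes as they then stand; what a row does not reach is not made up. A row lasts 1/12 s, in which the tool goes at most 41.7 mm and 7.16 degrees, less where a joint would pass 70% of its speed; a pose out of reach is approached as far as the arm can. A call is refused whole if a number of a shift passes 41.7 or a number of a turn 0.125, either way. A call with a gripper value outside its range is refused whole. "claw" is the gripper's target within -1 to 1 (shut at 1, half-way at 0, fully open at -1), set as the call begins (left out, the last holds). The fingers move at their own pace and stop on an object; "grip_force" is the grip in N (left out, the last holds). Time passes only in rows, so rows that do not move let the fingers close, or fill a call up. It gives the time, the measured TCP pose, the force, the opening and the grip force at its end, in the units of the state.
- telemetry.get_state(): the state, without advancing time (a new reading comes with each control period).
- eyes.grab_frame(name): name is "side" or "top"; returns the picture (400x640x3 uint8, red, green, blue); there is no depth.
- eyes.calibration(name): a dict with "mtx" (3x3 intrinsics, pixels), "rvec" (rotation vector, rad) and "tvec" (3), from world to camera coordinates, as OpenCV has them. Camera axes: x right, y down, z forward; pixel columns grow to the right and rows downward; lengths in m; the calibration is good to about 2 mm. A picture is of the moment at which its call begins. calibration takes no time and is no camera call.
- ticket.job_done(): hands the job in; it is judged then, once.
Trained networks look in the newest picture that a camera, given by its name, has taken for a name from the list of things; names that differ only in an ending like _2 or _b are one class to them, and where a whole thing is asked for, a point or a joint stands for the part that bears it (a point fixed in the world has none). Each returns a list of dicts, best first, with "conf" (0 to 1); they miss things now and then, are a little off and sometimes report something else, mostly with a low value. They report only what shows in the picture. A call takes as long as a camera call. They do not tell look-alikes from the thing itself.
- recognise(camera, name): "position" ([x, y, z] in m, in world coordinates, good to about 4 mm: the middle of the surface that is visible of it).
- trace(camera, name): "mask" (400x640 bool, what is visible of it).
The state is a dict: "t": time; "q": joint angles; "qd": joint speeds; "joint_efforts": joint torques, N m; "eef_pos": TCP position; "ee_rot": TCP orientation; "force": force on the tool from outside, world axes, zero at the start; "moment": the same for the moment, N m; "width": finger opening in m; "gripper_force": force on a finger pad.
Only numpy, scipy, OpenCV 4.12 (cv2) and the standard library are available. Lean on these libraries where they do the work, as an engineer would, in place of code of your own. Each camera call takes 0.05 s, during which the arm holds its last target. There are 200 camera calls.

## Working session

There is one attempt and no reset: what is moved stays moved. The work goes in short steps, Python scripts to look and compute and a tool call to move; the robot and the scene stay as the last step left them, time stands still between calls to the robot, and variables do not carry over. Pictures are saved under pics/ and viewed, at most 10 in all, crops included, and the job is handed in when it is done.

Besides the shell and the picture viewer there is one more tool, called as name(argument=value, ...) on one line, values as JSON. servo_tool: Moves the arm, as the interface text tells. Its arguments: {"type":"object","properties":{"series":{"type":"array"},"claw":{"type":"number"},"grip_force":{"type":"number"}},"required":["series"]}

```bash
mkdir -p pics; python3 - <<'E'
from station import telemetry, eyes, recognise
import cv2, numpy as np
for c in ("side","top"):
    im=eyes.grab_frame(c); cv2.imwrite(f"pics/{c}0.png",im[:,:,::-1])
    for n in ("beaker_mid","tripod_tall_top","tripod_short_top","powder_jar"):
        print(c,n,[(np.round(d["position"],3).tolist(),round(d["conf"],2)) for d in recognise(c,n)])
    k=eyes.calibration(c); R=cv2.Rodrigues(np.array(k["rvec"]))[0]; print("cam at",np.round(-R.T@np.array(k["tvec"]).ravel(),3), "fwd",np.round(R[2],2))
s=telemetry.get_state(); print(s["t"],s["eef_pos"],s["ee_rot"],s["width"],s["force"])
E
```

```text
side beaker_mid [([0.381, 0.256, 0.041], 0.96), ([0.457, 0.326, 0.04], 0.86), ([0.456, 0.22, 0.046], 0.78), ([0.379, 0.4, 0.039], 0.62), ([0.591, -0.203, 0.093], 0.33)]
side tripod_tall_top [([0.595, -0.204, 0.095], 0.73)]
side tripod_short_top [([0.584, 0.041, 0.066], 0.63)]
side powder_jar [([0.435, 0.062, 0.046], 0.73)]
cam at [0.479 0.896 0.638] fwd [ 0.02 -0.82 -0.57]
top beaker_mid [([0.378, 0.397, 0.018], 0.85), ([0.378, 0.24, 0.024], 0.75), ([0.457, 0.314, 0.021], 0.68), ([0.46, 0.21, 0.022], 0.68)]
top tripod_tall_top [([0.594, -0.194, 0.118], 0.71)]
top tripod_short_top [([0.588, 0.028, 0.074], 0.59)]
top powder_jar [([0.432, 0.04, 0.072], 0.66)]
cam at [0.394 0.086 1.404] fwd [ 0.07 -0.   -1.  ]
0.5 [0.23513803 0.6326656  0.22653568] [ 3.14153888e+00 -9.74381834e-06 -3.55800842e-01] 0.0873364488813529 [-0.10704561  0.50869832 -0.12195179]
```

View pics/side0.png

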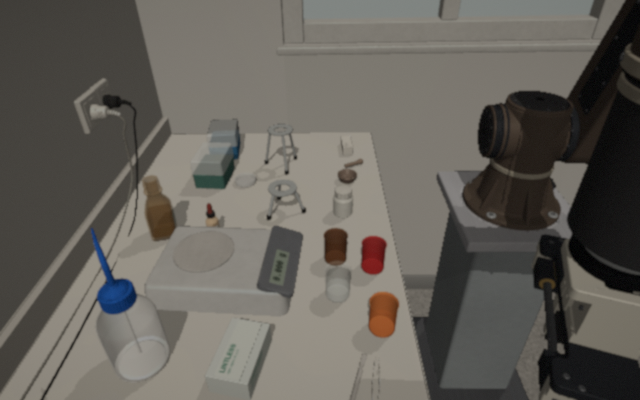

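View pics/top0.png

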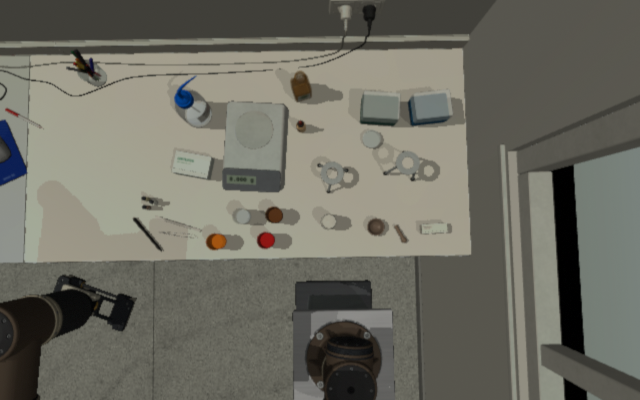

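The side view shows the clear beaker at (338,285), with brown at (336,246), red at (373,255) and orange at (383,315). The tall tripod is the far one at (280,130), and the short one is at (283,188). In the top view the clear beaker is at (243,216), the tall ring at (407,162) and the jar at (329,221). Next I refine these by fitting projected shapes to the masks.

```bash
cat > h.py <<'E'
from station import telemetry, eyes, recognise, trace
import cv2, numpy as np
from scipy.optimize import minimize
K={c:eyes.calibration(c) for c in("side","top")}
A=np.linspace(0,2*np.pi,72,endpoint=False)
def proj(c,P): return cv2.projectPoints(np.float64(P),np.float64(K[c]["rvec"]),np.float64(K[c]["tvec"]),np.float64(K[c]["mtx"]),None)[0][:,0]
def circ(x,y,z,r): return np.c_[x+r*np.cos(A),y+r*np.sin(A),np.full(72,z)]
def poly(pts,S=4):
    m=np.zeros((400*S,640*S),np.uint8); cv2.fillPoly(m,[np.int32(np.round((pts+.5)*S))],1)
    return cv2.resize(m.astype(np.float32),(640,400),interpolation=cv2.INTER_AREA)
def cyl(c,x,y,z,h,r0,r1): return poly(cv2.convexHull(np.float32(np.r_[proj(c,circ(x,y,z,r0)),proj(c,circ(x,y,z+h,r1))]))[:,0])
def iou(a,m): return np.minimum(a,m).sum()/np.maximum(a,m).sum()
def ring(c,x,y,z): return poly(proj(c,circ(x,y,z,.036)))-poly(proj(c,circ(x,y,z,.018)))
def pick(c,n,xyz):
    p=proj(c,[xyz])[0]; L=trace(c,n)
    return min(L,key=lambda d:np.hypot(*(np.argwhere(d["mask"]).mean(0)[::-1]-p)))["mask"].astype(np.float32)
def fit(f,x0): 
    r=minimize(lambda p:-f(p),x0,method="Nelder-Mead",options=dict(initial_simplex=[x0,np.add(x0,[.01,0]),np.add(x0,[0,.01])],xatol=2e-4,fatol=1e-4)); return r.x,-r.fun
E
python3 - <<'E'
from h import *
im={c:eyes.grab_frame(c) for c in K}
B={c:pick(c,"beaker_mid",[.457,.318,.033]) for c in K}
J={c:pick(c,"powder_jar",[.432,.045,.04]) for c in K}
T={c:pick(c,"tripod_tall_top",[.595,-.2,.11]) for c in K}
for c in K:
    b=fit(lambda p:iou(cyl(c,*p,0,.066,.024,.026),B[c]),[.457,.318]); j=fit(lambda p:iou(cyl(c,*p,0,.07,.0245,.0245),J[c]),[.43,.045])
    print(c,b,j)
b=fit(lambda p:sum(iou(cyl(c,*p,0,.066,.024,.026),B[c]) for c in K),[.457,.318])
j=fit(lambda p:sum(iou(cyl(c,*p,0,.07,.0245,.0245),J[c]) for c in K),[.43,.045])
print("both",b,j)
t=[]
for c in K:
    def f(p):
        a=ring(c,*p,.12); o=poly(proj(c,circ(*p,.12,.046)))-poly(proj(c,circ(*p,.12,.036)))
        return (T[c]*a).sum()/a.sum()-.5*(T[c]*o).sum()/o.sum()
    r=fit(f,[.595,-.199]); print(c,r); t.append(r[0])
t=np.mean(t,0)
def crop(c,cen,pts,S=6,w=50,h=40):
    x0,y0=int(cen[0]-w),int(cen[1]-h); g=cv2.resize(im[c][y0:y0+2*h,x0:x0+2*w],None,fx=S,fy=S,interpolation=cv2.INTER_CUBIC)[:,:,::-1].copy()
    for q,col in pts: cv2.polylines(g,[np.int32((q-[x0,y0]+.5)*S)],True,col,1)
    return g
def ov(c): 
    L=[(proj(c,circ(*b[0],z,r)),(0,255,0)) for z,r in((0,.024),(.066,.026))]
    M=[(proj(c,circ(*t,.12,r)),(0,0,255)) for r in(.018,.036)]
    return np.hstack([crop(c,proj(c,[[*b[0],.033]])[0],L,6,32,40),crop(c,proj(c,[[*t,.12]])[0],M,6,32,40)])
cv2.imwrite("pics/ov_side.png",ov("side")); cv2.imwrite("pics/ov_top.png",ov("top"))
E
```

```text
side (array([0.4546231 , 0.31483486]), np.float64(0.9671850204467773)) (array([0.43260414, 0.04685489]), np.float64(0.9260419607162476))
top (array([0.45605779, 0.31300126]), np.float64(0.9517624974250793)) (array([0.43470991, 0.04209545]), np.float64(0.9060935974121094))
both (array([0.4552373 , 0.31371384]), np.float64(1.8824400901794434)) (array([0.43355504, 0.04291619]), np.float64(1.7761842012405396))
side (array([ 0.60206984, -0.18549275]), np.float64(0.857292652130127))
top (array([ 0.60336724, -0.19617948]), np.float64(0.902331531047821))
```

View pics/ov_side.png

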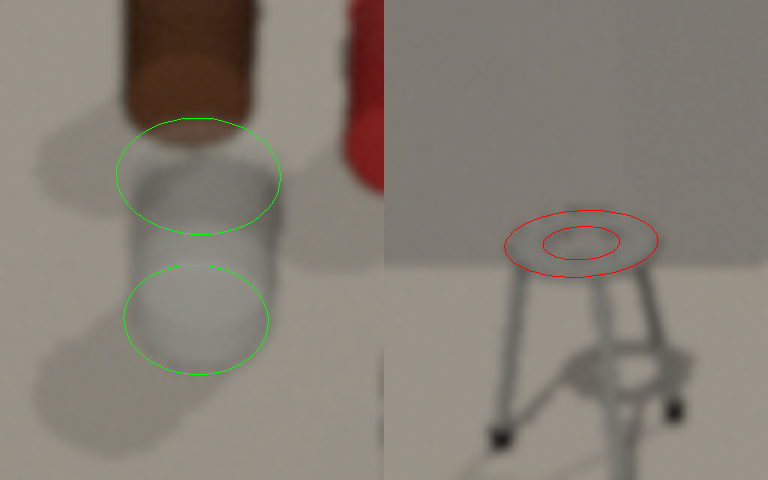

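View pics/ov_top.png

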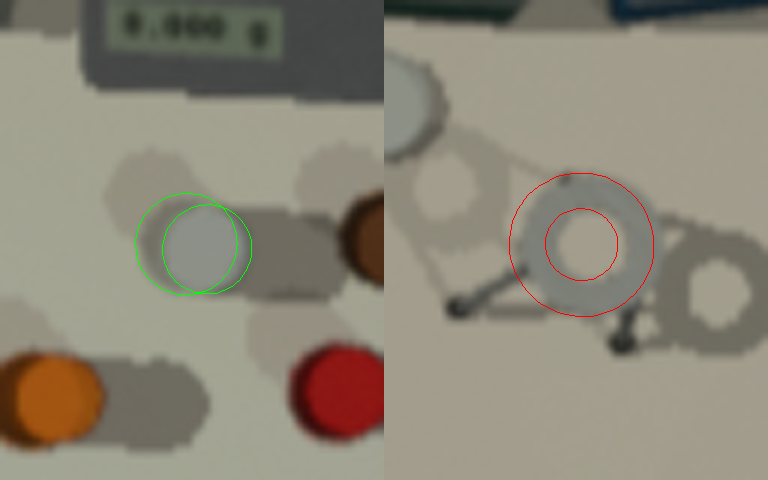

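The beaker is at about (0.455, 0.314) by both cameras. The top view puts the tall ring's centre at about (0.602, −0.195). The side mask was poor against the wall, and the overlay shows the ring about 4 mm towards −y of the average I drew. The start yaw suits the grasp, as the fingers pass between the brown and red cups.

servo_tool(series=[[[20,14,0,0],[20,14,0,0],[20,14,0,0],[20,14,0,0],[20,14,0,0],[20,14,0,0],[20,14,0,0],[20,14,0,0],[20,14,0,0],[20,14,0,0]]], claw=-0.55, grip_force=8)

```text
t: 1.73
eef_pos: [0.3744, 0.4308, 0.2268]
ee_rot: [-3.141, -0.0, -0.356]
force: [-0.1, 0.6, -0.5]
width: 0.0677
gripper_force: 0.0
```

servo_tool(series=[[[14,10,0,0],[14,10,0,0],[14,10,0,0],[14,10,0,0],[14,10,0,0],[14,10,0,0],[14,10,0,0],[14,10,0,0],[5,2,0,0],[0,0,0,0]]])

```text
t: 2.57
eef_pos: [0.4556, 0.3134, 0.2267]
ee_rot: [-3.141, -0.0, -0.357]
force: [0.1, 0.7, 0.1]
width: 0.0678
gripper_force: 0.0
```

```bash
cat >> h.py <<'E'
def delta(tgt):
    from scipy.spatial.transform import Rotation as Ro
    s=telemetry.get_state(); R=Ro.from_euler("xyz",s["ee_rot"]).as_matrix()
    print("t",s["t"],"pos",np.round(s["eef_pos"],4),"rot",np.round(s["ee_rot"],3),"w",round(s["width"],4),"F",np.round(s["force"],1),"gf",round(s["gripper_force"],1),"q",np.round(s["q"],2))
    print("tool shift mm",np.round(R.T@(np.array(tgt)-s["eef_pos"])*1000,1))
E
python3 -c "
from h import *
delta([.4553,.3138,.021])"
```

```text
t 2.5667 pos [0.4556 0.3134 0.2267] rot [-3.141 -0.    -0.357] w 0.0678 F [0.1 0.7 0.1] gf 0.0 q [ 0.96  0.16 -0.26  0.   -1.15  0.26]
tool shift mm [-5.000e-01 -2.000e-01  2.057e+02]
```

servo_tool(series=[[[0,0,13,0],[0,0,13,0],[0,0,13,0],[0,0,13,0],[0,0,13,0],[0,0,13,0],[0,0,13,0],[0,0,13,0],[0,0,11,0],[0,0,5,0]]])

```text
t: 3.4
eef_pos: [0.4542, 0.3142, 0.105]
ee_rot: [3.14, 0.001, -0.356]
force: [-0.2, -0.9, 0.2]
width: 0.0678
gripper_force: 0.0
```

```bash
python3 - <<'E'
from h import *
delta([.4553,.3138,.021])
g=[]
for c,s in(("side",4),("top",4)):
    im=eyes.grab_frame(c); p=proj(c,[[.455,.314,.07]])[0].astype(int)
    g.append(cv2.resize(im[p[1]-60:p[1]+60,p[0]-50:p[0]+50],None,fx=4,fy=4,interpolation=cv2.INTER_CUBIC)[:,:,::-1])
cv2.imwrite("pics/near.png",np.hstack(g))
E
```

```text
t 3.4 pos [0.4542 0.3142 0.105 ] rot [ 3.14e+00  1.00e-03 -3.56e-01] w 0.0678 F [-0.2 -0.9  0.2] gf 0.0 q [ 0.96  0.27 -0.42 -0.   -0.88  0.26]
tool shift mm [ 1.3 -0.1 84. ]
```

View pics/near.png

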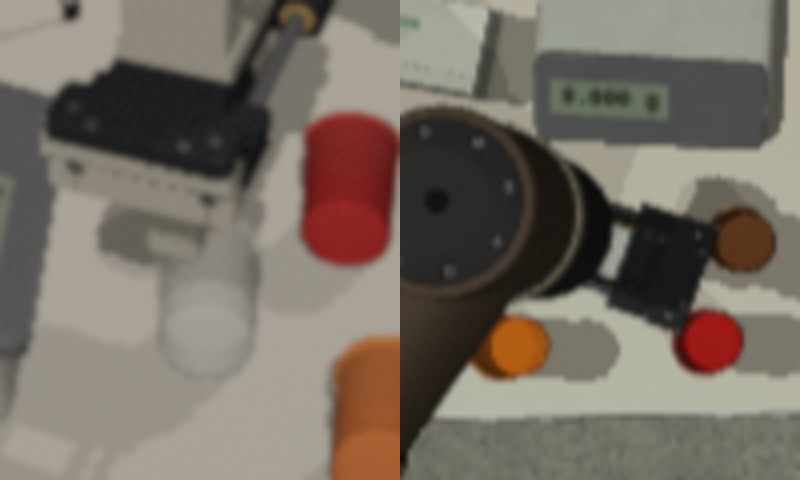

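Near the beaker, the gripper sits above the clear cup (side crop about (207,300)). In the top crop it lies between brown (743,240) and red (708,340), clear of both. I'll open a little wider, descend and grip.

servo_tool(series=[[[1,0,5,0],[0,0,8,0],[0,0,8,0],[0,0,8,0],[0,0,8,0],[0,0,8,0],[0,0,5,0],[0,0,0,0],[0,0,0,0],[0,0,0,0]]], claw=-0.73)

```text
t: 4.33
eef_pos: [0.4561, 0.314, 0.0568]
ee_rot: [-3.141, -0.0, -0.356]
force: [0.2, 0.1, 0.3]
width: 0.076
gripper_force: 0.0
```

servo_tool(series=[[[0,0,6,0],[0,0,6,0],[0,0,6,0],[0,0,6,0],[0,0,5,0],[0,0,2,0],[0,0,0,0],[0,0,0,0],[0,0,0,0],[0,0,0,0]]])

```text
t: 5.17
eef_pos: [0.456, 0.314, 0.0259]
ee_rot: [-3.141, -0.0, -0.356]
force: [0.4, -0.5, -0.3]
width: 0.0758
gripper_force: 0.0
```

servo_tool(series=[[[0,0,0,0],[0,0,0,0],[0,0,0,0],[0,0,0,0],[0,0,0,0],[0,0,0,0],[0,0,0,0],[0,0,0,0],[0,0,0,0],[0,0,0,0]]], claw=1, grip_force=8)

```text
t: 6.0
eef_pos: [0.4559, 0.3138, 0.0256]
ee_rot: [3.142, 0.0, -0.356]
force: [-1.1, -0.4, 1.2]
width: 0.0513
gripper_force: 8.0
```

Gripped at 51 mm width with 8 N. The TCP is 25.6 mm above the beaker's base. Lifting now.

servo_tool(series=[[[0,0,-4,0],[0,0,-8,0],[0,0,-14,0],[0,0,-20,0],[0,0,-24,0],[0,0,-24,0],[0,0,-24,0],[0,0,-22,0],[0,0,-18,0],[0,0,-10,0]]])

```text
t: 6.83
eef_pos: [0.4566, 0.3145, 0.1969]
ee_rot: [-3.138, -0.002, -0.355]
force: [-0.0, 0.4, -0.9]
width: 0.0515
gripper_force: 8.0
```

servo_tool(series=[[[0,0,-10,0],[0,0,-15,0],[0,0,-15,0],[0,0,-14,0],[0,0,-8,0],[0,0,0,0],[0,0,0,0],[0,0,0,0],[0,0,0,0],[0,0,0,0]]])

```text
t: 7.67
eef_pos: [0.4556, 0.3136, 0.2546]
ee_rot: [3.14, 0.001, -0.356]
force: [-0.4, 0.9, -1.1]
width: 0.0515
gripper_force: 8.0
```

```bash
python3 - <<'E'
from h import *
delta([.602,-.195,.245])
im=eyes.grab_frame("side"); P=telemetry.get_state()["eef_pos"]
p=proj("side",[P])[0].astype(int); print(p)
x0,y0=max(p[0]-60,0),max(p[1]-60,0)
cv2.imwrite("pics/held.png",cv2.resize(im[y0:y0+120,x0:x0+120],None,fx=4,fy=4,interpolation=cv2.INTER_CUBIC)[:,:,::-1])
E
```

```text
t 7.6667 pos [0.4556 0.3136 0.2546] rot [ 3.14e+00  1.00e-03 -3.56e-01] w 0.0515 F [-0.4  0.9 -1.1] gf 8.0 q [ 0.96  0.14 -0.21 -0.   -1.22  0.26]
tool shift mm [314.4 425.7  10.1]
[337 186]
```

View pics/held.png

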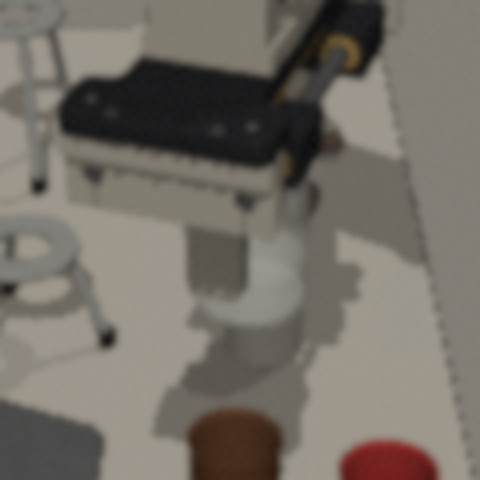

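The beaker is held upright between the fingers (crop around (250,290)). Carrying it over to the tall tripod.

servo_tool(series=[[[4,5,0,0],[9,12,0,0],[14,19,0,0],[16,22,0,0],[16,22,0,0],[16,22,0,0],[16,22,0,0],[16,22,0,0],[16,22,0,0],[16,22,0,0]]])

```text
t: 8.55
eef_pos: [0.52, 0.085, 0.2557]
ee_rot: [-3.141, -0.0, -0.356]
force: [0.1, 0.5, -0.1]
width: 0.0511
gripper_force: 8.0
```

servo_tool(series=[[[16,22,0,0],[16,22,0,0],[16,22,0,0],[16,22,0,0],[16,22,0,0],[16,22,0,0],[16,22,0,0],[14,19,0,0],[10,13,0,0],[6,8,0,0]]])

```text
t: 9.38
eef_pos: [0.5852, -0.1467, 0.2552]
ee_rot: [3.141, 0.001, -0.358]
force: [-0.2, 0.2, -0.7]
width: 0.0515
gripper_force: 8.0
```

servo_tool(series=[[[10,14,0,0],[9,13,0,0],[6,9,0,0],[3,4,0,0],[0,0,0,0],[0,0,0,0],[0,0,0,0],[0,0,0,0],[0,0,0,0],[0,0,0,0]]])

```text
t: 10.22
eef_pos: [0.5979, -0.1907, 0.2558]
ee_rot: [-3.141, -0.0, -0.355]
force: [-0.2, 0.2, -0.7]
width: 0.0514
gripper_force: 8.0
```

```bash
python3 -c "
from h import *
delta([.602,-.195,.18])"
```

```text
t 10.2167 pos [ 0.5979 -0.1907  0.2558] rot [-3.141 -0.    -0.355] w 0.0514 F [-0.2  0.2 -0.7] gf 8.0 q [ 0.    0.26 -0.06 -0.   -1.25  1.21]
tool shift mm [ 5.3  2.6 75.8]
```

servo_tool(series=[[[1,0.5,6,0],[1,0.5,11,0],[1,0.5,13,0],[1,0.5,14,0],[1,0.5,14,0],[0,0,12,0],[0,0,9,0],[0,0,5,0],[0,0,0,0],[0,0,0,0]]])

```text
t: 11.05
eef_pos: [0.6018, -0.1954, 0.1716]
ee_rot: [3.141, -0.0, -0.356]
force: [-0.1, 0.4, -0.1]
width: 0.0514
gripper_force: 8.0
```

```bash
python3 - <<'E'
from h import *
delta([.602,-.195,.1466])
P=telemetry.get_state()["eef_pos"]; g=[]
for c in K:
    im=eyes.grab_frame(c)
    for d in recognise(c,"beaker_mid")[:5]+recognise(c,"tripod_tall_top")[:1]: print(c,np.round(d["position"],3),round(d["conf"],2))
    p=proj(c,[[.602,-.195,.13]])[0].astype(int); x0,y0=p[0]-25,p[1]-35; S=8
    q=cv2.resize(im[y0:y0+70,x0:x0+50],None,fx=S,fy=S,interpolation=cv2.INTER_CUBIC)[:,:,::-1].copy()
    z=P[2]-.0256
    for pts,col in((circ(.602,-.195,.12,.036),(0,0,255)),(circ(P[0],P[1],z,.024),(0,255,0)),(circ(P[0],P[1],z+.066,.026),(0,255,0))):
        cv2.polylines(q,[np.int32((proj(c,pts)-[x0,y0]+.5)*S)],True,col,1)
    g.append(q)
cv2.imwrite("pics/above.png",np.hstack(g))
E
```

```text
t 11.05 pos [ 0.6018 -0.1954  0.1716] rot [ 3.141 -0.    -0.356] w 0.0514 F [-0.1  0.4 -0.1] gf 8.0 q [-0.01  0.33 -0.16  0.   -1.08  1.22]
tool shift mm [ 0.1 -0.5 25. ]
side [0.457 0.227 0.043] 0.93
side [0.379 0.256 0.042] 0.63
side [0.376 0.401 0.042] 0.58
side [ 0.596 -0.174  0.18 ] 0.51
side [ 0.59  -0.202  0.091] 0.92
top [0.377 0.398 0.015] 0.69
top [0.377 0.238 0.024] 0.56
top [0.46  0.212 0.025] 0.47
top [ 0.584 -0.185  0.175] 0.41
top [ 0.58  -0.184  0.119] 0.46
```

View pics/above.png

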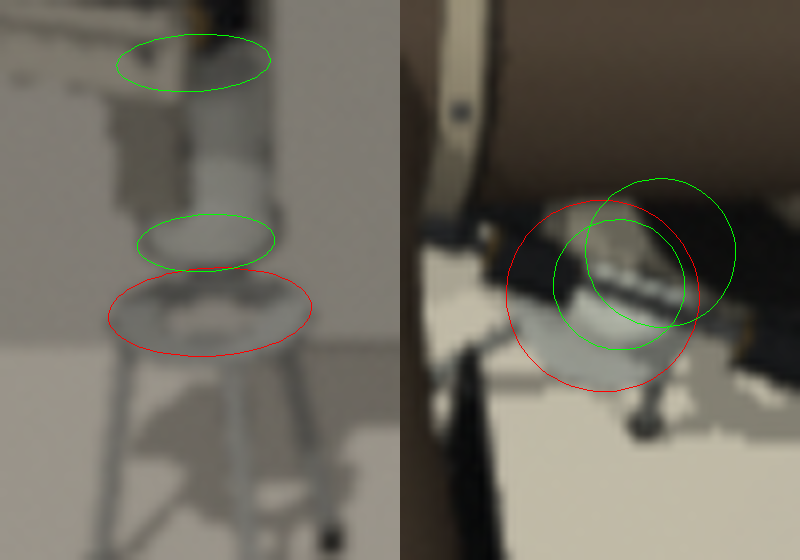

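In the side view, the ring (113–318 px) and the beaker's base (142–280 px) keep the modelled relation to about 1 mm. In the top view the ring agrees with (0.602, −0.195). The placement is centred, so I lower gently.

servo_tool(series=[[[0,0,3,0],[0,0,4,0],[0,0,4,0],[0,0,4,0],[0,0,3,0],[0,0,2,0],[0,0,1,0],[0,0,0,0],[0,0,0,0],[0,0,0,0]]])

```text
t: 12.18
eef_pos: [0.6018, -0.1954, 0.1508]
ee_rot: [-3.142, -0.0, -0.356]
force: [0.1, 0.4, 0.2]
width: 0.0513
gripper_force: 8.0
```

servo_tool(series=[[[0,0,1,0],[0,0,1,0],[0,0,0.5,0],[0,0,0.5,0],[0,0,0.5,0],[0,0,0,0],[0,0,0,0],[0,0,0,0],[0,0,0,0],[0,0,0,0]]])

```text
t: 13.02
eef_pos: [0.6017, -0.1953, 0.1471]
ee_rot: [3.142, -0.0, -0.356]
force: [-0.4, -0.4, -1.4]
width: 0.0513
gripper_force: 8.0
```

servo_tool(series=[[[0,0,0.3,0],[0,0,0.3,0],[0,0,0.2,0],[0,0,0,0],[0,0,0,0],[0,0,0,0],[0,0,0,0],[0,0,0,0],[0,0,0,0],[0,0,0,0]]])

```text
t: 13.85
eef_pos: [0.6017, -0.1953, 0.1463]
ee_rot: [-3.142, -0.0, -0.356]
force: [-0.3, 0.3, -0.1]
width: 0.0512
gripper_force: 8.0
```

servo_tool(series=[[[0,0,0.3,0],[0,0,0.3,0],[0,0,0.2,0],[0,0,0,0],[0,0,0,0],[0,0,0,0],[0,0,0,0],[0,0,0,0],[0,0,0,0],[0,0,0,0]]])

```text
t: 14.68
eef_pos: [0.6017, -0.1954, 0.1456]
ee_rot: [3.142, -0.0, -0.356]
force: [-0.3, -0.2, 2.8]
width: 0.0512
gripper_force: 8.0
```

There is contact: about 3 N upward at the expected height. I relax the grip first, then open a little, then fully.

servo_tool(series=[[[0,0,0,0],[0,0,0,0],[0,0,0,0],[0,0,0,0],[0,0,0,0],[0,0,0,0],[0,0,0,0],[0,0,0,0],[0,0,0,0],[0,0,0,0]]], grip_force=3)

```text
t: 15.52
eef_pos: [0.6017, -0.1954, 0.1455]
ee_rot: [3.142, -0.0, -0.356]
force: [-0.4, -0.1, 2.6]
width: 0.0513
gripper_force: 3.0
```

servo_tool(series=[[[0,0,0,0],[0,0,0,0],[0,0,0,0],[0,0,0,0],[0,0,0,0],[0,0,0,0],[0,0,0,0],[0,0,0,0],[0,0,0,0],[0,0,0,0]]], claw=-0.73)

```text
t: 16.35
eef_pos: [0.6016, -0.1953, 0.1455]
ee_rot: [-3.142, -0.0, -0.356]
force: [0.6, -0.3, -0.4]
width: 0.0757
gripper_force: 0.0
```

servo_tool(series=[[[0,0,-3,0],[0,0,-6,0],[0,0,-10,0],[0,0,-12,0],[0,0,-15,0],[0,0,-15,0],[0,0,-15,0],[0,0,-15,0],[0,0,-12,0],[0,0,-8,0]]])

```text
t: 17.18
eef_pos: [0.6023, -0.1955, 0.2593]
ee_rot: [-3.141, -0.003, -0.356]
force: [-0.0, 0.1, 0.1]
width: 0.076
gripper_force: 0.0
```

servo_tool(series=[[[-10,-15,0,0],[-15,-22,0,0],[-15,-22,0,0],[-15,-22,0,0],[-15,-22,0,0],[-15,-22,0,0],[-10,-15,0,0],[-5,-8,0,0],[0,0,0,0],[0,0,0,0]]])

```text
t: 18.02
eef_pos: [0.5595, -0.0216, 0.2568]
ee_rot: [-3.142, -0.0, -0.355]
force: [0.3, -0.0, 0.0]
width: 0.0757
gripper_force: 0.0
```

```bash
python3 - <<'E'
from h import *
delta([.602,-.195,.1466])
g=[]
for c in K:
    im=eyes.grab_frame(c)
    for n in("beaker_mid","powder_jar"):
        for d in recognise(c,n)[:5]: print(c,n,np.round(d["position"],3),round(d["conf"],2))
    p=proj(c,[[.602,-.195,.13]])[0].astype(int); x0,y0=p[0]-25,p[1]-35; S=8
    q=cv2.resize(im[y0:y0+70,x0:x0+50],None,fx=S,fy=S,interpolation=cv2.INTER_CUBIC)[:,:,::-1].copy()
    cv2.polylines(q,[np.int32((proj(c,circ(.602,-.195,.12,.036))-[x0,y0]+.5)*S)],True,(0,0,255),1)
    g.append(q)
cv2.imwrite("pics/placed.png",np.hstack(g))
E
```

```text
t 18.0167 pos [ 0.5595 -0.0216  0.2568] rot [-3.142 -0.    -0.355] w 0.0757 F [ 0.3 -0.   0. ] gf 0.0 q [ 0.31  0.15 -0.2   0.   -1.22  0.9 ]
tool shift mm [100.  147.9 110.2]
side beaker_mid [0.457 0.226 0.041] 0.91
side beaker_mid [0.379 0.254 0.043] 0.9
side beaker_mid [ 0.602 -0.175  0.151] 0.86
side beaker_mid [0.378 0.4   0.04 ] 0.72
side powder_jar [0.434 0.061 0.046] 0.61
top beaker_mid [ 0.602 -0.2    0.145] 0.92
top beaker_mid [0.378 0.398 0.02 ] 0.63
top beaker_mid [0.378 0.249 0.024] 0.43
top powder_jar [0.43  0.034 0.07 ] 0.64
```

View pics/placed.png

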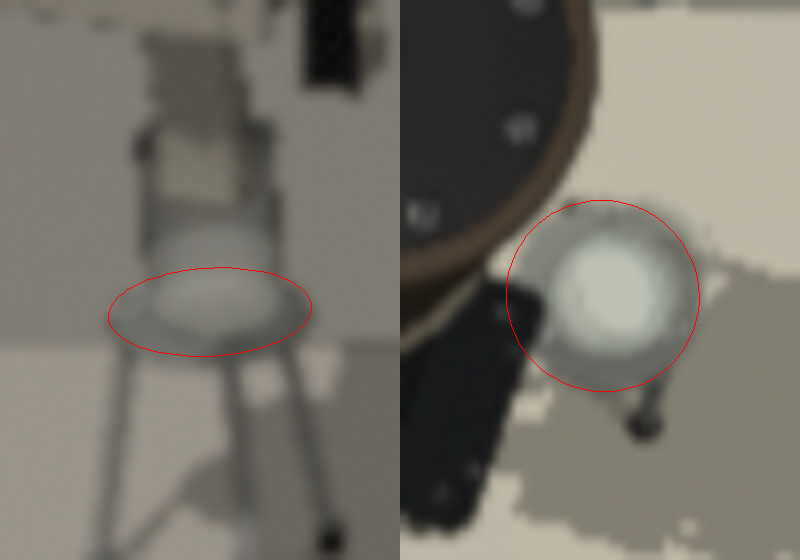

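The beaker stands upright on the ring. Both views show its base disc within about 3 mm of the ring's centre (side (217,290), top (611,298) against ring (603,296)). The arm is clear and the jar hasn't moved, so I'm handing in.

```bash
python3 -c "
from station import ticket
print(ticket.job_done())"
```

```text
the job is handed in; nothing more can be done
None
```

The glass beaker stands upright by itself on the taller tripod, within about 3 mm of its ring's centre; it was set down gently, the jar was not disturbed, and the job is handed in (no verdict was shown).

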